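# Index the wax carousel and load the green block

## Robot

A 6-joint arm with a two-finger parallel gripper is mounted at the origin on the work surface. World frame = base frame: x ahead of the robot, y to its left, z up, the work surface at z = 0. Lengths are in m, angles in rad, forces in N, time in s.
With the tool pointing down it reaches from about 0.25 to 0.8 m from the base axis. Payload 8.5 kg.
Tool frame: the origin (TCP) lies on the centre line of the jaws, within the pads' length; the fingertips stand 14 mm ahead of it and the grasp point (between the pads) lies 5 mm behind it (manip.tip_extent is the distance from the TCP to the fingertips, in m); z points along the fingers, y is the line along which they close (so a half turn about z gives the same grasp; the last joint's range is limited). The gripper opens to 85 mm and grips with 20 to 120 N. Pads are 22 mm wide; open, the fingers measure 114 mm over their backs; the gripper's body (76 mm by 85 mm) begins 54 mm behind the grasp point. The pads swing forward as they close: fully open they stand 13 mm farther back than shut.
Start: joints at [1.302, 0.238, -0.013, 1.319, 0, 1.571], TCP at [0.139, 0.506, 0.245] pointing down, gripper open.
Joint ranges: [-2.66, 2.66], [-1.03, 1.9], [-1.14, 1.46], [-1.82, 2.27], [-1.45, 1.34], [-3.14, 3.14]. Speed limits (rad/s): [2.22, 2.22, 2.79, 3.14, 3.14, 3.14].

## Interface

Orientations are given as a unit quaternion [w, x, y, z].
In Python, from rig import manip, vision, spotter gives the robot as it stands. The module is installed in compiled form; this text tells all that it offers.
- The arm moves only by the tool servo_tool, never from a script. Its argument "moves" is a list of rows, each a list of 6 numbers: the shift along the tool's x, y, z as a fraction of full scale, then the turn, a rotation vector about the tool's x, y, z as a fraction of full scale. A call has 1 to 12 rows; each row is the pose to reach, as a shift and turn from the pose commanded when the call began, along the tool's axes at that moment, turning the shorter way round; what a row does not reach only later rows make up. Full scale, the value 1, is 0.08 m for a shift and 180 degrees for a turn. A row lasts 1/10 s, in which the tool goes at most 50 mm and 8.59 degrees, less where a joint would pass 70% of its speed; a pose out of reach is approached as far as the arm can. A call with a number of a shift or a turn outside -1 to 1 is refused whole. A call with a gripper value outside its range is refused whole. "gripper" is the opening, from 0 (shut) to 1 (fully open), set as the call begins (left out, the last holds). The fingers move at their own pace and stop on an object; "squeeze" is the grip in N (left out, the last holds). Time passes only in rows, so rows that repeat a pose let the fingers close. It gives the time, the measured TCP pose, the force, the opening and the grip force at its end, in the units of the state.
- manip.get_obs(): the state, without advancing time (a new reading comes with each control period).
- vision.capture(name): name is "scene" or "top"; returns (picture, depth): 480x640x3 uint8, red, green, blue; 480x640 float32, m along the optical axis (not along the pixel's ray), 0 where there is no reading.
- vision.calibration(name): a dict with "intrinsics" (3x3 intrinsics, pixels), "position" and "orientation" of the camera in the world. Camera axes: x right, y up, looking along -z (the intrinsics and any distortion apply to the point x, -y, -z); pixel columns grow to the right and rows downward; lengths in m; the calibration is good to about 2 mm. A picture is of the moment at which its call begins. calibration takes no time and is no camera call.
- manip.finish_job(): hands the job in; it is judged then, once.
Trained networks look in the newest picture that a camera, given by its name, has taken for a name from the list of things; names that differ only in an ending like _2 or _b are one class to them, and where a whole thing is asked for, a point or a joint stands for the part that bears it (a point fixed in the world has none). Each returns a list of dicts, best first, with "p" (0 to 1); they miss things now and then, are a little off and sometimes report something else, mostly with a low value. They report only what shows in the picture. A call takes as long as a camera call. They do not tell look-alikes from the thing itself.
- spotter.look_for(target, camera): "centre" ([x, y, z] in m, in world coordinates, good to about 4 mm: the middle of the surface that is visible of it).
- spotter.masks_of(target, camera): "region" (480x640 bool, what is visible of it).
- spotter.tip_of(target, camera): "centre" ([x, y, z] in m, in world coordinates, good to about 4 mm: a listed point, or the origin of a listed thing).
The state is a dict: "clock": time; "q": joint angles; "qd": joint speeds; "joint_efforts": joint torques, N m; "eef_pos": TCP position; "tcp_rot": TCP orientation; "wrist_force": force on the tool from outside, world axes, zero at the start; "ft_torque": the same for the moment, N m; "finger_gap": opening from 0.0 (shut) to 1.0 (fully open); "finger_force": force on a finger pad.
Only numpy, scipy, OpenCV 4.12 (cv2) and the standard library are available. Lean on these libraries where they do the work, as an engineer would, in place of code of your own. Each camera call takes 0.05 s, during which the arm holds its last target. There are 200 camera calls.

## Task

Push the carousel's orange transport lock outwards all the way to its end stop, then turn the carousel (it has a black handle) until its empty pocket clicks in at the brass pointer. Then lay the green wax block from the case flat in that pocket, setting it down rather than dropping it; leave the lock out, and leave the brush and the jar where they are.

Things in the scene. Friction and masses are not known exactly. Their poses are not given: they have to be found in the camera images.
- station: Fixed stand of the wax carousel: aluminium plate 236 mm across, 16 mm high; origin on the counter under the turning axis. Brass pointer on its -x side; lock track (44 mm wide, 20 mm high) on its +y side, from 100 to 221 mm off the axis, 30 mm high at the end; detent housing (40 mm high, 136 to 160 mm off the axis) on the side 70 degrees clockwise from +x.
- carousel (a joint): Carousel angle, rad, growing counter-clockwise from above; 0 = empty pocket at the pointer. Starts between -1.9 and -1.3. Stops at -2.25 and 0.45. A spring roller clicks into notches at -2.094, -1.047 and 0 and draws it in from within 0.06 rad. It takes 1 N at the handle to turn, up to 10 N to pass or leave a notch. With the lock in, a bolt stops it at -1.17.
- handle (a point): Carousel handle: upright black post, 16 mm diameter, 34 to 84 mm above the counter, 88 mm from the turning axis, straight across the axis from the empty pocket. This point is on the post's axis, 64 mm above the counter.
- pocket (a point): Empty pocket: centre of its floor, 34 mm above the counter, 75 mm from the turning axis. Its y axis runs along its length (tangential), x across (radial). End walls 71 mm apart inside, 46 mm tall, 30 mm wide, leave no room for fingers at the block's ends; the long sides have only lips 5 mm tall, 44 mm apart inside, 3 mm thick: the fingers go there.
- pointer (a point): Tip of the brass pointer on the stand, 36 mm above the counter, 134 mm from the turning axis: the empty pocket must face it.
- lock (a joint): Position of the orange transport lock, m: 0 = in, 0.045 = out at its end stop. It slides straight outwards, along the stand's +y axis; it begins within 6 mm of in, takes about 3 N, and stays where it is left. The carousel is free from about 0.015 on.
- lock_grip (a point): Orange grip of the transport lock, a block 16 mm wide (stand's x), 26 mm long (stand's y, the sliding direction), 33 to 65 mm above the counter. This point is on its middle, 55 mm above the counter; it is 153 mm off the turning axis when in, 198 mm when out.
- case: Grey aluminium case fixed on the counter, 116 mm (x) by 174 mm (y), 46 mm high, on either side of the carousel (the tray on the other); lid laid back on its +x side, rising to 112 mm, 59 to 160 mm from the origin. Origin on the counter under the middle. One cell along y: 154 mm long, 42 mm wide, floor 12 mm above the counter, hard grey sides up to 44 mm.
- wax: Green hard wax block, 36 mm (x) by 62 mm (y) by 30 mm tall, about 70 g; origin at the centre of its underside. It lies along the case's cell, up to 12 mm off its middle. There only its ends can be gripped (62 mm); in the pocket only its long sides are free (36 mm), so it must be set down on the way and taken again.
- tray: White hard silicone tray fixed on the counter, 130 mm (x) by 190 mm (y), rim 10 mm high and 4 mm thick, floor 4 mm above the counter; empty: a good place to set the block down. Origin on the counter under its middle.
- clamp_left: Blue ski clamp with spring clips, fixed on the far side of the carousel (+y one), 116 mm (x) by 60 mm (y), 131 mm high; origin on the counter under its middle. In the way only.
- clamp_right: The same clamp, on the -y side.
- brush: Stainless brush with wooden back lying on the counter near the robot, 50 mm (x) by 100 mm (y), 37 mm high, loose; origin on the counter under its middle. To be left alone.
- jar: Amber jar standing loose on the counter near the robot, 52 mm across, 70 mm tall; origin at the centre of its foot. To be left alone.
- axis (a point): Middle of the carousel, on the turning axis, at the disc's top face 34 mm above the counter. White disc 216 mm across; hub in the middle 32 mm across, 18 mm tall. Besides the empty pocket, two pockets 120 degrees from it each way hold fixed red and yellow blocks (pocket walls 80 mm above the counter).
Things that resemble listed ones, but are neither listed nor needed, are in the scene too. Of the things like the wax, leave any that is blue, purple or red; of the rest the larger one is meant.

How it is judged:
By the outcome, as a careful person would: the job done as asked, in the order asked, and still so for the second after the job is handed in, with the robot touching nothing.
It also fails if it takes over 72 s, if anything falls off the work surface, if the arm or the gripper's body presses on something with over 40 N, if the wrist force passes 120 N, or if a joint passes its speed limit or range.

## Working session

There is one attempt and no reset: what is moved stays moved. The work goes in short steps, Python scripts to look and compute and a tool call to move; the robot and the scene stay as the last step left them, time stands still between calls to the robot, and variables do not carry over. Pictures are saved under pics/ and viewed, at most 10 in all, crops included, and the job is handed in when it is done.

Besides the shell and the picture viewer there is one more tool, called after "Emit:" in YAML: its name, and indented under it one key for each argument. servo_tool: Moves the arm, as the interface text tells. Shift numbers are shares of 0.08 m and turn numbers shares of 180 degrees, none past 1 either way. Its arguments: {"type":"object","properties":{"moves":{"type":"array"},"gripper":{"type":"number"},"squeeze":{"type":"number"}},"required":["moves"]}

```bash
mkdir -p pics; cat > h.py <<'E'
import numpy as np, cv2
from scipy.spatial.transform import Rotation as R
from rig import manip, vision, spotter
def rot(q): return R.from_quat([q[1],q[2],q[3],q[0]])
def cap(n):
    p,d=vision.capture(n); return p,d,vision.calibration(n)
def cloud(d,c):
    K=np.array(c['intrinsics']); v,u=np.mgrid[:480,:640]
    P=np.stack([(u-K[0,2])/K[0,0]*d,-(v-K[1,2])/K[1,1]*d,-d],-1)
    W=P@rot(c['orientation']).as_matrix().T+np.array(c['position']); W[d==0]=np.nan
    return W
E
python3 - <<'E'
from h import *
for n in ("top","scene"):
    p,d,c=cap(n); cv2.imwrite(f"pics/{n}0.png",p[:,:,::-1]); print(n,c); np.savez(f"{n}0.npz",p=p,W=cloud(d,c))
    for t in ["station","handle","pocket","pointer","lock_grip","case","wax","tray","clamp_left","brush","jar","axis"]:
        print(t,[(round(r['p'],2),np.round(r['centre'],3).tolist()) for r in spotter.tip_of(t,n)[:4]])
print(manip.get_obs())
E
```

```text
top {'intrinsics': array([[533.65756783,   0.        , 328.49846428],
       [  0.        , 533.65756783, 241.65255235],
       [  0.        ,   0.        ,   1.        ]]), 'position': array([ 0.40058915, -0.07879266,  1.18573931]), 'orientation': array([-0.70249616, -0.03938417,  0.04535247,  0.70914821])}
station [(0.92, [0.56, 0.024, 0.001])]
handle [(0.88, [0.562, -0.062, 0.063]), (0.28, [0.561, 0.096, 0.033])]
pocket [(0.77, [0.564, 0.094, 0.032])]
pointer [(0.95, [0.422, 0.052, 0.034])]
lock_grip [(0.84, [0.59, 0.175, 0.056]), (0.62, [0.478, 0.364, 0.001])]
case [(0.94, [0.488, -0.357, -0.0]), (0.35, [0.558, -0.063, 0.066])]
wax [(0.91, [0.487, -0.356, 0.014]), (0.88, [0.363, -0.298, -0.003]), (0.67, [0.507, -0.537, -0.001]), (0.66, [0.351, -0.411, -0.002])]
tray [(0.6, [0.476, 0.365, -0.001])]
clamp_left [(0.61, [0.76, 0.177, 0.0]), (0.29, [0.757, -0.191, -0.005])]
brush [(0.74, [0.349, -0.168, 0.0])]
jar [(0.92, [0.347, 0.141, -0.001])]
axis [(0.65, [0.558, 0.019, 0.036])]
scene {'intrinsics': array([[508.41447224,   0.        , 320.56647241],
       [  0.        , 508.41447
[... 838 characters left out ...]
 array([ 1.30202568e+00,  2.38195219e-01, -1.35032997e-02,  1.31919977e+00,
       -1.40804690e-05,  1.57081973e+00]), 'qd': array([-2.60925677e-04,  1.59521175e-03, -2.72118185e-04, -1.68287386e-04,
        8.77233982e-05,  7.04124003e-04]), 'joint_efforts': array([ 7.68448244e-04, -5.38593006e+01,  3.46697152e+01,  2.91175595e-03,
       -8.15866679e-05,  1.40923454e-06]), 'eef_pos': array([0.13940405, 0.50610757, 0.24527744]), 'tcp_rot': array([ 1.47022497e-07,  1.33992796e-01,  9.90982305e-01, -5.14634443e-05]), 'wrist_force': array([-0.13387374,  0.29384374,  0.55514052]), 'ft_torque': array([-0.01773538, -0.06197392,  0.01522188]), 'finger_force': 0.0, 'finger_gap': 1.0036776988883807}
```

View pics/top0.png

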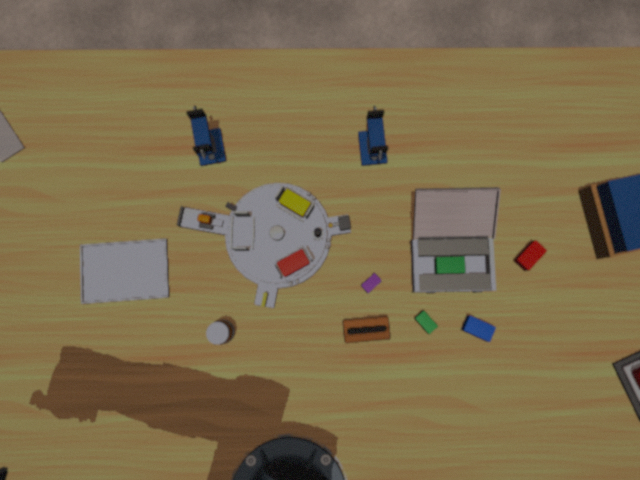

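View pics/scene0.png

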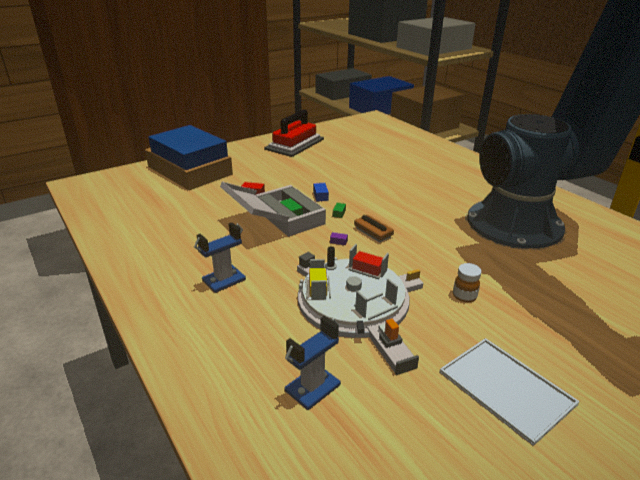

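Top view: carousel at (277,233), handle (318,232), empty pocket (242,232), orange lock (206,218), large green wax in the case at (451,265); the small green decoy is at (427,322). The scene view agrees. Next I'll refine the measurements from the depth clouds.

```bash
python3 - <<'E'
from h import *
print(manip.tip_extent)
from scipy.optimize import least_squares
def rect(P):
    r=cv2.minAreaRect((P[:,:2]*1000).astype(np.float32)); return np.round(r[0],1),np.round(r[1],1),round(r[2],1)
for n in ("top","scene"):
    z=np.load(f"{n}0.npz"); p=z['p'].astype(int); W=z['W']; r,g,b=p[...,0],p[...,1],p[...,2]
    hsv=cv2.cvtColor(z['p'],cv2.COLOR_RGB2HSV).astype(int); H,S,V=hsv[...,0],hsv[...,1],hsv[...,2]
    X,Y,Z=W[...,0],W[...,1],W[...,2]
    print(n)
    m=(H>45)&(H<75)&(S>120)&(abs(X-.488)<.06)&(abs(Y+.357)<.08)&(abs(Z-.042)<.006)
    print("wax",m.sum(),rect(W[m]),np.median(W[m],0))
    m=(H>5)&(H<25)&(S>150)&(abs(X-.588)<.03)&(abs(Y-.175)<.03)&(Z>.03)
    print("lock",m.sum(),rect(W[m]),np.percentile(W[m],[2,50,98],0).round(3).tolist())
    m=(abs(X-.56)<.03)&(abs(Y+.064)<.03)&(Z>.05)&(V<90)
    print("handle",m.sum(),rect(W[m]),np.percentile(W[m],[2,50,98],0).round(3).tolist())
    m=(abs(X-.477)<.09)&(abs(Y-.361)<.12)&(Z>.007)&(Z<.016)
    print("tray rim",m.sum(),rect(W[m]))
    m=(abs(X-.488)<.07)&(abs(Y+.357)<.1)&(Z>.038)&(Z<.05)
    print("case top",m.sum(),rect(W[m]))
    m=(np.hypot(X-.56,Y-.022)<.125)&(abs(Z-.034)<.004)&(V>90)
    print("disc",m.sum(),cv2.minEnclosingCircle((W[m][:,:2]*1000).astype(np.float32)),rect(W[m]))
    m=(np.hypot(X-.56,Y-.022)<.03)&(Z>.046)&(Z<.058)
    print("hub",m.sum(),rect(W[m]))
    dx,dy=X-.56,Y-.022; a=-.18; sx=dx*np.cos(a)+dy*np.sin(a); sy=-dx*np.sin(a)+dy*np.cos(a)
    m=(sy>.12)&(sy<.24)&(abs(sx)<.04)&(Z>.012)&(Z<.034); print("track",m.sum(),rect(W[m]),np.percentile(sx[m],[2,98]))
    m=(sx>-.16)&(sx<-.122)&(abs(sy)<.05)&(Z>.01); print("ptr",m.sum(),rect(W[m]),W[m].mean(0))
    m=(np.hypot(X-.56,Y-.1)<.06)&(Z>.074)&(Z<.086); print("pocketwalls",m.sum(),rect(W[m]))
E
```

```text
0.014
top
wax 442 (array([ 487.4, -349.8]), array([59.4, 34.8]), 89.7) [ 0.48652075 -0.34921876  0.04185961]
lock 95 (array([589. , 175.8]), array([24.9, 16.1]), 77.5) [[0.58, 0.164, 0.048], [0.588, 0.175, 0.065], [0.596, 0.187, 0.069]]
handle 56 (array([567.7, -53.5]), array([48. , 14.5]), 44.6) [[0.549, -0.071, 0.054], [0.554, -0.065, 0.083], [0.562, -0.058, 0.089]]
tray rim 1363 (array([475.8, 370.3]), array([165.8, 235.1]), 12.5)
case top 3620 (array([ 492.6, -357.5]), array([128.6, 176.2]), 0.8)
disc 5296 ((568.1516723632812, 21.807804107666016), 123.81980895996094) (array([560.5,  20.1]), array([226.4, 220.6]), 34.4)
hub 171 (array([558.2,  22.4]), array([29.9, 30.4]), 45.0)
track 747 (array([592. , 190.1]), array([101.4,  44.6]), 79.0) [-0.02033277  0.02250984]
ptr 358 (array([421.7,  49.5]), array([44.2, 37.9]), 79.6) [0.4216729  0.04904119 0.01961623]
pocketwalls 65 (array([561.3,  96.9]), array([29.5, 79.3]), 89.3)
scene
wax 167 (array([ 483.9, -351.6]), array([37.7, 68.4]), 0.3) [ 0.48543402 -0.34571332  0.04296435]
lock 225 (array([588.2, 177.8]), array([27.1, 17. ]), 84.4) [[0.583, 0.166, 0.036], [0.592, 0.184, 0.058], [0.597, 0.191, 0.067]]
handle 106 (array([568. , -52.6]), array([44.9, 15.9]), 43.5) [[0.548, -0.069, 0.051], [0.558, -0.061, 0.069], [0.563, -0.057, 0.086]]
tray rim 996 (array([480.5, 361. ]), array([134.3, 191.9]), 4.0)
case top 1240 (array([ 485.5, -357. ]), array([124.3, 182. ]), 0.1)
disc 3254 ((556.9593505859375, 28.372161865234375), 119.21095275878906) (array([557.9,  24.4]), array([212.7, 212.6]), 20.5)
hub 142 (array([557.6,  22.8]), array([31.3, 31.6]), 16.5)
track 955 (array([594.5, 188.9]), array([109.2,  53.6]), 89.8) [-0.02007674  0.02213593]
ptr 277 (array([421.7,  49.9]), array([47. , 37.9]), 78.5) [0.42279934 0.05442476 0.02139729]
pocketwalls 99 (array([559.1,  96. ]), array([31.8, 81.1]), 88.6)
```

Emit:
servo_tool:
  moves:
    - [-0.93, -0.355, 0, 0, 0, 0]
    - [-0.93, -0.355, 0, 0, 0, 0]
    - [-0.93, -0.355, 0, 0, 0, 0]

```text
clock: 1.6
eef_pos: [0.2055, 0.4572, 0.2454]
tcp_rot: [0.0, 0.135, 0.991, -0.0]
wrist_force: [0.3, -0.7, 0.3]
finger_gap: 1.0
finger_force: 0.0
```

Emit:
servo_tool:
  moves:
    - [-0.93, -0.355, 0, 0, 0, 0]
    - [-0.93, -0.355, 0, 0, 0, 0]

```text
clock: 1.8
eef_pos: [0.2685, 0.4112, 0.2453]
tcp_rot: [0.0, 0.133, 0.991, -0.0]
wrist_force: [-0.4, -0.1, -1.3]
finger_gap: 0.995
finger_force: 0.0
```

Emit:
servo_tool:
  moves:
    - [-0.93, -0.355, 0, 0, 0, 0]
    - [-0.93, -0.355, 0, 0, 0, 0]

```text
clock: 2.0
eef_pos: [0.3335, 0.3636, 0.2454]
tcp_rot: [0.0, 0.134, 0.991, 0.0]
wrist_force: [-0.3, 0.7, 0.2]
finger_gap: 1.003
finger_force: 0.0
```

Emit:
servo_tool:
  moves:
    - [-0.93, -0.355, 0, 0, 0, 0]
    - [-0.93, -0.355, 0, 0, 0, 0]

```text
clock: 2.2
eef_pos: [0.3979, 0.3164, 0.2454]
tcp_rot: [0.0, 0.134, 0.991, 0.0]
wrist_force: [-0.3, 1.1, -0.6]
finger_gap: 0.999
finger_force: 0.0
```

Emit:
servo_tool:
  moves:
    - [-0.93, -0.355, 0, 0, 0, 0]
    - [-0.93, -0.355, 0, 0, 0, 0]

```text
clock: 2.4
eef_pos: [0.4623, 0.2692, 0.2453]
tcp_rot: [0.0, 0.134, 0.991, 0.0]
wrist_force: [0.2, 0.4, -1.2]
finger_gap: 0.999
finger_force: 0.0
```

Emit:
servo_tool:
  moves:
    - [-0.93, -0.355, 0, 0, 0, 0]
    - [-0.93, -0.355, 0, 0, 0, 0]

```text
clock: 2.6
eef_pos: [0.5266, 0.222, 0.2451]
tcp_rot: [0.0, 0.134, 0.991, 0.0]
wrist_force: [-1.5, 1.1, -0.1]
finger_gap: 1.0
finger_force: 0.0
```

Emit:
servo_tool:
  moves:
    - [-0.93, -0.355, 0, 0, 0, 0]
    - [-0.93, -0.355, 0, 0, 0, 0]
    - [-0.93, -0.355, 0, 0, 0, 0]

```text
clock: 2.9
eef_pos: [0.5913, 0.1743, 0.2443]
tcp_rot: [0.0, 0.136, 0.991, -0.0]
wrist_force: [0.8, -0.3, -0.2]
finger_gap: 0.999
finger_force: 0.0
```

Emit:
servo_tool:
  moves:
    - [0, 0, 0, 0, 0, 0.477]
    - [0, 0, 0, 0, 0, 0.477]
    - [0, 0, 0, 0, 0, 0.477]
    - [0, 0, 0, 0, 0, 0.477]
    - [0, 0, 0, 0, 0, 0.477]
    - [0, 0, 0, 0, 0, 0.477]
    - [0, 0, 0, 0, 0, 0.477]
    - [0, 0, 0, 0, 0, 0.477]
    - [0, 0, 0, 0, 0, 0.477]
    - [0, 0, 0, 0, 0, 0.477]
    - [0, 0, 0, 0, 0, 0.477]
    - [0, 0, 0, 0, 0, 0.477]
  gripper: 0.45

```text
clock: 4.1
eef_pos: [0.5883, 0.1769, 0.2453]
tcp_rot: [-0.0, 0.771, 0.636, -0.0]
wrist_force: [-0.3, 0.9, -0.4]
finger_gap: 0.45
finger_force: 0.0
```

```bash
cat >> h.py <<'E'
def plan(x,y,z,phi=None):
    """print shift (tool fractions of 0.08) and turn (fraction of 180deg about tool z) from the current pose"""
    o=manip.get_obs(); r=rot(o['tcp_rot']); s=r.inv().apply(np.array([x,y,z])-o['eef_pos'])/.08
    ty=r.apply([0,1,0]); p=np.arctan2(ty[1],ty[0])
    print("t",round(o['clock'],2),"tcp",o['eef_pos'].round(4),"phi",round(p,3),"tilt",r.apply([0,0,1]).round(3),"gap",round(o['finger_gap'],3),"F",o['wrist_force'].round(1),"q6",round(o['q'][5],2),"q1",round(o['q'][0],2))
    print("shift",s.round(3),"turn",None if phi is None else round(-((phi-p+np.pi)%(2*np.pi)-np.pi)/np.pi,3))
E
python3 -c "
from h import *
plan(.5885,.1762,.05,-.195)"
```

```text
t 4.1 tcp [0.5883 0.1769 0.2453] phi -0.191 tilt [-0.  0. -1.] gap 0.45 F [-0.3  0.9 -0.4] q6 2.05 q1 0.29
shift [-0.008  0.005  2.442] turn 0.001
```

Emit:
servo_tool:
  moves:
    - [-0.004, 0.002, 0.95, 0, 0, 0]
    - [-0.004, 0.002, 0.95, 0, 0, 0]

```text
clock: 4.3
eef_pos: [0.5879, 0.176, 0.167]
tcp_rot: [-0.0, 0.772, 0.636, -0.001]
wrist_force: [0.4, -0.1, -0.7]
finger_gap: 0.45
finger_force: 0.0
```

Emit:
servo_tool:
  moves:
    - [-0.004, 0.002, 0.95, 0, 0, 0]
    - [-0.004, 0.002, 0.95, 0, 0, 0]

```text
clock: 4.5
eef_pos: [0.5871, 0.1753, 0.09]
tcp_rot: [-0.001, 0.772, 0.636, -0.002]
wrist_force: [-0.4, -1.0, -0.5]
finger_gap: 0.449
finger_force: 0.0
```

Emit:
servo_tool:
  moves:
    - [0, 0, 0.3, 0, 0, 0]
    - [0, 0, 0.54, 0, 0, 0]
    - [0, 0, 0.54, 0, 0, 0]

```text
clock: 4.8
eef_pos: [0.5869, 0.1752, 0.0475]
tcp_rot: [-0.001, 0.772, 0.636, -0.002]
wrist_force: [0.3, 0.5, 0.2]
finger_gap: 0.45
finger_force: 0.0
```

Emit:
servo_tool:
  moves:
    - [0, 0, 0, 0, 0, 0]
    - [0, 0, 0, 0, 0, 0]
    - [0, 0, 0, 0, 0, 0]
    - [0, 0, 0, 0, 0, 0]
    - [0, 0, 0, 0, 0, 0]
  gripper: 0.1
  squeeze: 40

```text
clock: 5.3
eef_pos: [0.5881, 0.176, 0.0513]
tcp_rot: [-0.001, 0.773, 0.635, 0.0]
wrist_force: [-5.6, 2.1, -0.1]
finger_gap: 0.182
finger_force: 40.1
```

Emit:
servo_tool:
  moves:
    - [0.08, 0, 0, 0, 0, 0]
    - [0.16, 0, 0, 0, 0, 0]
    - [0.24, 0, 0, 0, 0, 0]
    - [0.32, 0, 0, 0, 0, 0]
    - [0.4, 0, 0, 0, 0, 0]
    - [0.46, 0, 0, 0, 0, 0]
    - [0.5, 0, 0, 0, 0, 0]
    - [0.5, 0, 0, 0, 0, 0]

```text
clock: 6.1
eef_pos: [0.5958, 0.2152, 0.0513]
tcp_rot: [-0.0, 0.773, 0.635, -0.0]
wrist_force: [-5.4, 0.4, 0.3]
finger_gap: 0.175
finger_force: 40.2
```

Emit:
servo_tool:
  moves:
    - [0.025, 0, 0, 0, 0, 0]
    - [0.025, 0, 0, 0, 0, 0]

```text
clock: 6.3
eef_pos: [0.5959, 0.2159, 0.0513]
tcp_rot: [0.0, 0.773, 0.635, -0.001]
wrist_force: [-6.0, -4.3, 1.5]
finger_gap: 0.178
finger_force: 40.3
```

Emit:
servo_tool:
  moves:
    - [0.025, 0, 0, 0, 0, 0]
    - [0.025, 0, 0, 0, 0, 0]

```text
clock: 6.5
eef_pos: [0.596, 0.2161, 0.0513]
tcp_rot: [0.001, 0.773, 0.634, -0.002]
wrist_force: [-7.7, -13.0, 5.4]
finger_gap: 0.18
finger_force: 40.7
```

Emit:
servo_tool:
  moves:
    - [-0.02, 0, 0, 0, 0, 0]
    - [-0.02, 0, 0, 0, 0, 0]
    - [-0.02, 0, 0, 0, 0, 0]
  gripper: 0.4

```text
clock: 6.8
eef_pos: [0.5979, 0.2174, 0.0511]
tcp_rot: [0.0, 0.773, 0.635, 0.001]
wrist_force: [0.6, 1.0, 1.1]
finger_gap: 0.403
finger_force: 0.0
```

Emit:
servo_tool:
  moves:
    - [0, 0, -0.5, 0, 0, 0]
    - [0, 0, -0.98, 0, 0, 0]
    - [0, 0, -0.98, 0, 0, 0]

```text
clock: 7.1
eef_pos: [0.6002, 0.2184, 0.1344]
tcp_rot: [0.002, 0.773, 0.635, 0.004]
wrist_force: [0.9, 0.4, 0.1]
finger_gap: 0.398
finger_force: 0.0
```

```bash
python3 - <<'E'
from h import *
plan(.5555,-.0645,.132,-.03)
p,d,c=cap("top"); W=cloud(d,c); cv2.imwrite("pics/t1.png",p[100:330,150:370,::-1].repeat(3,0).repeat(3,1))
for n in ("top","scene"):
    if n=="scene": cap(n)
    print([(round(r['p'],2),r['centre'].__array__().round(3)) for r in spotter.tip_of("lock_grip",n)[:2]],[(round(r['p'],2),np.round(r['centre'],3)) for r in spotter.tip_of("handle",n)[:2]])
E
```

```text
t 7.1 tcp [0.6002 0.2184 0.1344] phi -0.196 tilt [ 0.009  0.003 -1.   ] gap 0.398 F [0.9 0.4 0.1] q6 2.12 q1 0.35
shift [-3.577  0.141  0.013] turn -0.053Traceback (most recent call last):
  File "<stdin>", line 6, in <module>
AttributeError: 'list' object has no attribute '__array__'
```

Emit:
servo_tool:
  moves:
    - [-0.894, 0.035, 0, 0, 0, 0]
    - [-0.894, 0.035, 0, 0, 0, 0]

```text
clock: 7.4
eef_pos: [0.5844, 0.1444, 0.127]
tcp_rot: [-0.0, 0.773, 0.635, -0.002]
wrist_force: [-0.9, -0.3, -0.6]
finger_gap: 0.398
finger_force: 0.0
```

Emit:
servo_tool:
  moves:
    - [-0.894, 0.035, 0, 0, 0, 0]
    - [-0.894, 0.035, 0, 0, 0, 0]

```text
clock: 7.6
eef_pos: [0.5731, 0.0729, 0.1271]
tcp_rot: [-0.0, 0.773, 0.634, -0.001]
wrist_force: [0.7, 0.1, -0.5]
finger_gap: 0.402
finger_force: 0.0
```

Emit:
servo_tool:
  moves:
    - [-0.894, 0.035, 0, 0, 0, 0]
    - [-0.894, 0.035, 0, 0, 0, 0]

```text
clock: 7.8
eef_pos: [0.562, 0.0022, 0.1272]
tcp_rot: [-0.0, 0.773, 0.634, -0.001]
wrist_force: [-0.7, 0.3, 0.7]
finger_gap: 0.403
finger_force: 0.0
```

Emit:
servo_tool:
  moves:
    - [-0.894, 0.035, 0, 0, 0, -0.053]
    - [-0.894, 0.035, 0, 0, 0, -0.053]
    - [-0.894, 0.035, 0, 0, 0, -0.053]
    - [-0.894, 0.035, 0, 0, 0, -0.053]

```text
clock: 8.2
eef_pos: [0.5518, -0.0659, 0.1276]
tcp_rot: [-0.001, 0.718, 0.696, -0.0]
wrist_force: [0.8, 0.3, -0.3]
finger_gap: 0.404
finger_force: 0.0
```

```bash
python3 - <<'E'
from h import *
plan(.5555,-.0645,.062,-.03)
for n in ("top","scene"):
    cap(n)
    for t in ("lock_grip","handle"): print(n,t,[(round(r['p'],2),np.round(r['centre'],3)) for r in spotter.tip_of(t,n)[:2]])
E
```

```text
t 8.2 tcp [ 0.5518 -0.0659  0.1276] phi -0.032 tilt [-0.001  0.    -1.   ] gap 0.404 F [ 0.8  0.3 -0.3] q6 1.48 q1 -0.12
shift [0.019 0.047 0.82 ] turn -0.001
top lock_grip [(0.75, array([0.599, 0.214, 0.056]))]
top handle []
scene lock_grip [(0.63, array([0.594, 0.218, 0.058]))]
scene handle [(0.82, array([ 0.552, -0.067,  0.061]))]
```

View pics/t1.png

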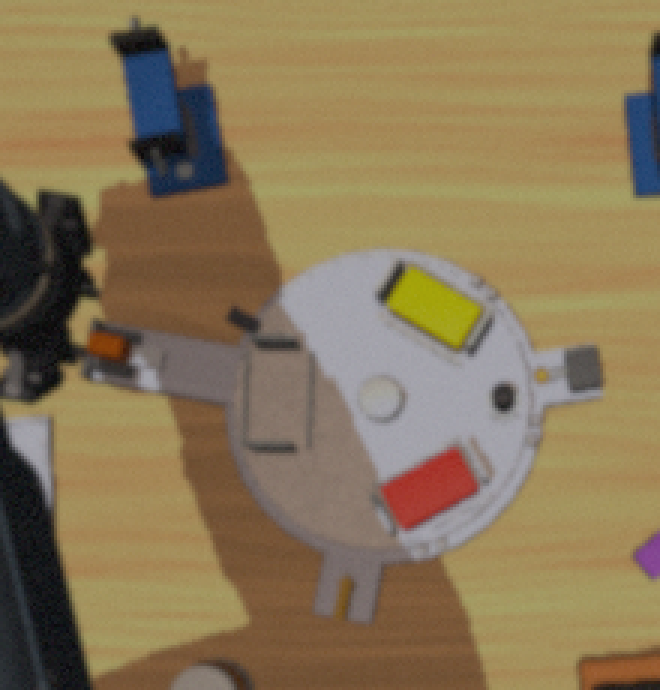

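Emit:
servo_tool:
  moves:
    - [0.019, 0.035, 0.4, 0, 0, 0]
    - [0.019, 0.035, 0.82, 0, 0, 0]
    - [0.019, 0.035, 0.82, 0, 0, 0]

```text
clock: 8.8
eef_pos: [0.5525, -0.0634, 0.0595]
tcp_rot: [-0.003, 0.717, 0.697, -0.002]
wrist_force: [-0.4, 0.8, -0.7]
finger_gap: 0.401
finger_force: 0.0
```

Emit:
servo_tool:
  moves:
    - [0, 0, 0, 0, 0, 0]
    - [0, 0, 0, 0, 0, 0]
    - [0, 0, 0, 0, 0, 0]
    - [0, 0, 0, 0, 0, 0]
    - [0, 0, 0, 0, 0, 0]
  gripper: 0.1
  squeeze: 40

```text
clock: 9.3
eef_pos: [0.5556, -0.0641, 0.0639]
tcp_rot: [0.0, 0.718, 0.696, 0.001]
wrist_force: [0.2, 4.1, 2.4]
finger_gap: 0.177
finger_force: 40.7
```

```bash
python3 -c "
from h import *
plan(.5555,-.0645,.062,-.03)"
```

```text
t 9.3 tcp [ 0.5556 -0.0641  0.0639] phi -0.03 tilt [ 0.001  0.    -1.   ] gap 0.177 F [0.2 4.1 2.4] q6 1.49 q1 -0.12
shift [-0.006 -0.001  0.024] turn 0.0
```

Handle gripped as expected; turning 0.72 rad along the arc.

Emit:
servo_tool:
  moves:
    - [0.002, 0.066, 0, 0, 0, -0.0191]
    - [0.008, 0.132, 0, 0, 0, -0.0382]
    - [0.018, 0.197, 0, 0, 0, -0.0573]
    - [0.0315, 0.2615, 0, 0, 0, -0.0764]
    - [0.049, 0.325, 0, 0, 0, -0.0955]
    - [0.0706, 0.3875, 0, 0, 0, -0.1146]
    - [0.096, 0.4486, 0, 0, 0, -0.1337]
    - [0.125, 0.508, 0, 0, 0, -0.1528]
    - [0.1575, 0.5656, 0, 0, 0, -0.1719]
    - [0.192, 0.621, 0, 0, 0, -0.191]
    - [0.231, 0.674, 0, 0, 0, -0.21]
    - [0.273, 0.725, 0, 0, 0, -0.229]

```text
clock: 10.5
eef_pos: [0.6124, -0.0442, 0.0637]
tcp_rot: [-0.001, 0.425, 0.905, -0.001]
wrist_force: [-8.3, 1.7, 7.5]
finger_gap: 0.171
finger_force: 41.8
```

```bash
python3 -c "
from h import *
plan(.558+.088*np.cos(-.195),.0225+.088*np.sin(-.195),.0634,1.376)
o=manip.get_obs();d=o['eef_pos'][:2]-[.558,.0225];print(np.hypot(*d),np.arctan2(d[1],d[0]))"
```

```text
t 10.5 tcp [ 0.6124 -0.0442  0.0637] phi 0.692 tilt [-0.002 -0.    -1.   ] gap 0.171 F [-8.3  1.7  7.5] q6 0.81 q1 -0.07
shift [0.223 0.703 0.003] turn -0.218
0.08605000908104306 -0.8863376381824403
```

Emit:
servo_tool:
  moves:
    - [0.002, 0.066, 0, 0, 0, -0.0191]
    - [0.007, 0.132, 0, 0, 0, -0.0382]
    - [0.016, 0.197, 0, 0, 0, -0.0573]
    - [0.029, 0.2615, 0, 0, 0, -0.0764]
    - [0.045, 0.325, 0, 0, 0, -0.0955]
    - [0.066, 0.3875, 0, 0, 0, -0.1146]
    - [0.09, 0.4486, 0, 0, 0, -0.1337]
    - [0.117, 0.508, 0, 0, 0, -0.1528]
    - [0.147, 0.5656, 0, 0, 0, -0.1719]
    - [0.18, 0.621, 0, 0, 0, -0.191]
    - [0.216, 0.674, 0, 0, 0, -0.21]
    - [0.236, 0.702, 0, 0, 0, -0.2185]

```text
clock: 11.7
eef_pos: [0.6421, 0.0053, 0.0637]
tcp_rot: [-0.002, 0.097, 0.995, -0.001]
wrist_force: [-15.1, 0.1, 11.0]
finger_gap: 0.173
finger_force: 42.1
```

```bash
python3 -c "
from h import *
plan(.558+.088*np.cos(-.195),.0225+.088*np.sin(-.195),.0634,1.376)
o=manip.get_obs();d=o['eef_pos'][:2]-[.558,.0225];print(np.hypot(*d),np.arctan2(d[1],d[0]))"
```

```text
t 11.7 tcp [0.6421 0.0053 0.0637] phi 1.377 tilt [-0.005 -0.001 -1.   ] gap 0.173 F [-15.1   0.1  11. ] q6 0.2 q1 0.01
shift [-0.027  0.007  0.003] turn 0.0
0.08584501524851704 -0.20141491493747005
```

Emit:
servo_tool:
  moves:
    - [0, 0, 0, 0, 0, 0]
    - [0, 0, 0, 0, 0, 0]
    - [0, 0, 0, 0, 0, 0]
    - [0, 0, 0, 0, 0, 0]
  gripper: 0.4

```text
clock: 12.1
eef_pos: [0.6454, 0.0059, 0.0631]
tcp_rot: [0.0, 0.097, 0.995, -0.0]
wrist_force: [-0.5, 1.2, 1.1]
finger_gap: 0.401
finger_force: 0.0
```

Emit:
servo_tool:
  moves:
    - [0, 0, -0.5, 0, 0, 0]
    - [0, 0, -1, 0, 0, 0]
    - [0, 0, -1, 0, 0, 0]

```text
clock: 12.4
eef_pos: [0.6481, 0.006, 0.1486]
tcp_rot: [0.004, 0.097, 0.995, 0.0]
wrist_force: [0.5, -0.8, 0.1]
finger_gap: 0.4
finger_force: 0.0
```

Emit:
servo_tool:
  moves:
    - [0, -1, -0.5, 0, 0, 0]
    - [0, -1, -0.5, 0, 0, 0]
    - [0, -1, -0.5, 0, 0, 0]
  gripper: 1

```text
clock: 12.7
eef_pos: [0.63, -0.0762, 0.1852]
tcp_rot: [0.002, 0.099, 0.995, -0.001]
wrist_force: [0.5, 0.1, -0.4]
finger_gap: 0.895
finger_force: 0.0
```

Emit:
servo_tool:
  moves:
    - [0, -1, 0, 0, 0, 0]
    - [0, -1, 0, 0, 0, 0]

```text
clock: 12.9
eef_pos: [0.6137, -0.1523, 0.1824]
tcp_rot: [-0.0, 0.097, 0.995, -0.0]
wrist_force: [0.6, 0.3, -0.2]
finger_gap: 1.0
finger_force: 0.0
```

```bash
python3 - <<'E'
from h import *
plan(.487,-.349,.20,1.571)
for n in ("top","scene"):
    p,d,c=cap(n); np.savez(f"{n}1.npz",p=p,W=cloud(d,c))
    if n=="top": cv2.imwrite("pics/t2.png",cv2.resize(p[100:330,150:370,::-1],None,fx=2.6,fy=2.6))
    else: cv2.imwrite("pics/s2.png",p[:,:,::-1])
    for t in ("lock_grip","handle","pocket"): print(n,t,[(round(r['p'],2),np.round(r['centre'],3)) for r in spotter.tip_of(t,n)[:2]])
    W=cloud(d,c); X,Y,Z=W[...,0],W[...,1],W[...,2]
    m=(np.hypot(X-.486,Y-.037)<.06)&(Z>.07)&(Z<.09); r=cv2.minAreaRect((W[m][:,:2]*1000).astype(np.float32)); print("walls",m.sum(),r)
    P=W[m]; d=P[:,:2].mean(0)
    hi=P[P[:,1]>.037][:,:2].mean(0); lo=P[P[:,1]<.037][:,:2].mean(0); print(hi,lo,(hi+lo)/2, np.arctan2(*(hi-lo)[::-1]))
E
```

```text
t 12.9 tcp [ 0.6137 -0.1523  0.1824] phi 1.376 tilt [-0.    -0.001 -1.   ] gap 1.0 F [ 0.6  0.3 -0.2] q6 -0.05 q1 -0.24
shift [ 1.079 -2.718 -0.218] turn -0.062
top lock_grip [(0.82, array([0.598, 0.214, 0.056]))]
top handle [(0.61, array([0.646, 0.007, 0.066]))]
top pocket [(0.87, array([0.485, 0.034, 0.028]))]
walls 38 ((492.6458435058594, 73.59123229980469), (4.023471355438232, 29.62066078186035), 79.44842529296875)
[0.49264019 0.07328279] [nan nan] [nan nan] nan
scene lock_grip [(0.89, array([0.594, 0.214, 0.058])), (0.73, array([0.56 , 0.023, 0.028]))]
scene handle [(0.91, array([0.644, 0.006, 0.064]))]
scene pocket [(0.7, array([0.486, 0.038, 0.032]))]
walls 144 ((482.8427734375, 37.08507537841797), (84.29266357421875, 32.43087387084961), 78.3935317993164)
[0.49073693 0.07456769] [0.47645823 0.00067588] [0.48359758 0.03762179] 1.3799110747317453<stdin>:11: RuntimeWarning: Mean of empty slice.
  ret = um.true_divide(
```

View pics/t2.png

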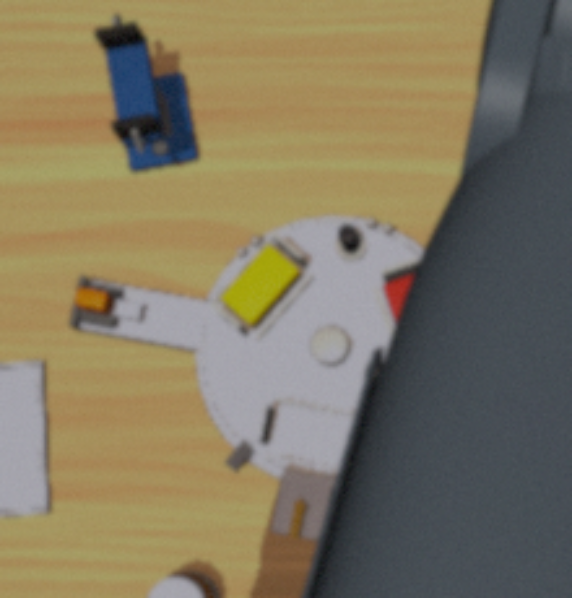

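Emit:
servo_tool:
  moves:
    - [0.36, -0.906, -0.073, 0, 0, 0]
    - [0.36, -0.906, -0.073, 0, 0, 0]
    - [0.36, -0.906, -0.073, 0, 0, 0]

```text
clock: 13.6
eef_pos: [0.5706, -0.2179, 0.1892]
tcp_rot: [0.0, 0.098, 0.995, -0.0]
wrist_force: [-0.5, -0.2, -1.3]
finger_gap: 0.999
finger_force: 0.0
```

Emit:
servo_tool:
  moves:
    - [0.36, -0.906, -0.073, 0, 0, 0]
    - [0.36, -0.906, -0.073, 0, 0, 0]
    - [0.36, -0.906, -0.073, 0, 0, 0]

```text
clock: 13.9
eef_pos: [0.5287, -0.2834, 0.195]
tcp_rot: [0.0, 0.098, 0.995, -0.0]
wrist_force: [-0.3, -0.1, -0.9]
finger_gap: 0.997
finger_force: 0.0
```

Emit:
servo_tool:
  moves:
    - [0.36, -0.906, -0.073, 0, 0, -0.062]
    - [0.36, -0.906, -0.073, 0, 0, -0.062]
    - [0.36, -0.906, -0.073, 0, 0, -0.062]
    - [0.36, -0.906, -0.073, 0, 0, -0.062]
    - [0.36, -0.906, -0.073, 0, 0, -0.062]

```text
clock: 14.4
eef_pos: [0.4882, -0.3462, 0.2003]
tcp_rot: [0.0, -0.0, 1.0, 0.0]
wrist_force: [0.7, 0.0, 0.4]
finger_gap: 0.999
finger_force: 0.0
```

```bash
python3 - <<'E'
from h import *
plan(.4868,-.350,.031,1.571)
cap("top");cap("scene")
for n in ("top","scene"):
    for t in ("wax","case"): print(n,t,[(round(r['p'],2),np.round(r['centre'],3)) for r in spotter.tip_of(t,n)[:3]])
    z=np.load(f"{n}0.npz"); W=z['W']; H=cv2.cvtColor(z['p'],cv2.COLOR_RGB2HSV).astype(int)
    X,Y,Z=W[...,0],W[...,1],W[...,2]
    m=(H[...,0]>45)&(H[...,0]<75)&(H[...,1]>120)&(abs(X-.488)<.06)&(abs(Y+.357)<.08)
    print(np.percentile(W[m],[3,97],0).round(3).tolist())
E
```

```text
t 14.4 tcp [ 0.4882 -0.3462  0.2003] phi 1.571 tilt [ 0.  0. -1.] gap 0.999 F [0.7 0.  0.4] q6 -0.62 q1 -0.62
shift [ 0.017 -0.048  2.116] turn 0.0
top wax [(0.54, array([ 0.449, -0.182, -0.004])), (0.53, array([ 0.485, -0.354,  0.011])), (0.52, array([ 0.362, -0.3  ,  0.001]))]
top case [(0.56, array([ 0.487, -0.356,  0.001]))]
[[0.47, -0.378, 0.038], [0.503, -0.321, 0.046]]
scene wax [(0.84, array([ 0.351, -0.413,  0.003])), (0.75, array([ 0.487, -0.351,  0.012])), (0.53, array([ 0.362, -0.298, -0.   ]))]
scene case [(0.56, array([ 0.487, -0.362,  0.006]))]
[[0.468, -0.378, 0.026], [0.501, -0.319, 0.045]]
```

Emit:
servo_tool:
  moves:
    - [0.017, -0.048, 0.5, 0, 0, 0]
    - [0.017, -0.048, 0.95, 0, 0, 0]
    - [0.017, -0.048, 0.95, 0, 0, 0]

```text
clock: 15.0
eef_pos: [0.4835, -0.3495, 0.1202]
tcp_rot: [-0.003, 0.0, 1.0, 0.002]
wrist_force: [-1.4, 0.0, -0.2]
finger_gap: 1.0
finger_force: 0.0
```

Emit:
servo_tool:
  moves:
    - [0, 0, 0.5, 0, 0, 0]
    - [0, 0, 0.75, 0, 0, 0]
    - [0, 0, 0.95, 0, 0, 0]
    - [0, 0, 0.95, 0, 0, 0]

```text
clock: 15.4
eef_pos: [0.4855, -0.3509, 0.048]
tcp_rot: [-0.001, 0.0, 1.0, 0.001]
wrist_force: [-0.4, 0.6, 1.3]
finger_gap: 1.003
finger_force: 0.0
```

Emit:
servo_tool:
  moves:
    - [0, 0, 0.1, 0, 0, 0]
    - [0, 0, 0.216, 0, 0, 0]
    - [0, 0, 0.216, 0, 0, 0]
    - [0, 0, 0.216, 0, 0, 0]

```text
clock: 15.8
eef_pos: [0.4859, -0.3514, 0.0315]
tcp_rot: [0.0, 0.0, 1.0, -0.0]
wrist_force: [-0.1, 0.4, 0.0]
finger_gap: 1.001
finger_force: 0.0
```

Emit:
servo_tool:
  moves:
    - [0, 0, 0, 0, 0, 0]
    - [0, 0, 0, 0, 0, 0]
    - [0, 0, 0, 0, 0, 0]
    - [0, 0, 0, 0, 0, 0]
    - [0, 0, 0, 0, 0, 0]
  gripper: 0.5
  squeeze: 40

```text
clock: 16.3
eef_pos: [0.4862, -0.3515, 0.0319]
tcp_rot: [0.0, 0.0, 1.0, -0.0]
wrist_force: [-1.0, 0.9, 6.2]
finger_gap: 0.716
finger_force: 44.2
```

Emit:
servo_tool:
  moves:
    - [0, 0, -0.1, 0, 0, 0]
    - [0, 0, -0.3, 0, 0, 0]
    - [0, 0, -0.6, 0, 0, 0]
    - [0, 0, -1, 0, 0, 0]

```text
clock: 16.7
eef_pos: [0.485, -0.3507, 0.1112]
tcp_rot: [-0.001, 0.0, 1.0, 0.001]
wrist_force: [0.2, -0.1, -0.5]
finger_gap: 0.718
finger_force: 43.5
```

Emit:
servo_tool:
  moves:
    - [0, 0, -0.5, 0, 0, 0]
    - [0, 0, -1, 0, 0, 0]
    - [0, 0, -1, 0, 0, 0]

```text
clock: 17.0
eef_pos: [0.4879, -0.3528, 0.1973]
tcp_rot: [0.004, 0.0, 1.0, -0.003]
wrist_force: [0.2, 0.7, -0.1]
finger_gap: 0.716
finger_force: 43.6
```

Emit:
servo_tool:
  moves:
    - [0.011, 0.4, 0, 0, 0, 0]
    - [0.011, 0.988, 0, 0, 0, 0]
    - [0.011, 0.988, 0, 0, 0, 0]

```text
clock: 17.3
eef_pos: [0.484, -0.2681, 0.1911]
tcp_rot: [-0.001, -0.001, 1.0, 0.001]
wrist_force: [-0.2, -0.8, -0.6]
finger_gap: 0.716
finger_force: 43.8
```

Emit:
servo_tool:
  moves:
    - [0.011, 0.4, 0, 0, 0, 0]
    - [0.011, 0.988, 0, 0, 0, 0]

```text
clock: 17.5
eef_pos: [0.4841, -0.1936, 0.1908]
tcp_rot: [-0.0, 0.001, 1.0, -0.0]
wrist_force: [0.5, 1.0, -0.0]
finger_gap: 0.714
finger_force: 43.8
```

Emit:
servo_tool:
  moves:
    - [0.011, 0.494, 0, 0, 0, 0]
    - [0.011, 0.988, 0, 0, 0, 0]

```text
clock: 17.7
eef_pos: [0.4828, -0.1129, 0.191]
tcp_rot: [-0.0, 0.0, 1.0, -0.0]
wrist_force: [-0.0, 0.1, -1.0]
finger_gap: 0.716
finger_force: 43.8
```

Emit:
servo_tool:
  moves:
    - [0.011, 0.494, 0, 0, 0, 0]
    - [0.011, 0.988, 0, 0, 0, 0]

```text
clock: 17.9
eef_pos: [0.482, -0.0339, 0.1911]
tcp_rot: [-0.0, 0.0, 1.0, -0.0]
wrist_force: [0.4, 0.6, -0.2]
finger_gap: 0.713
finger_force: 43.8
```

Emit:
servo_tool:
  moves:
    - [0.011, 0.494, 0, 0, 0, 0]
    - [0.011, 0.988, 0, 0, 0, 0]

```text
clock: 18.1
eef_pos: [0.4812, 0.0452, 0.1911]
tcp_rot: [-0.0, 0.0, 1.0, -0.0]
wrist_force: [0.3, 0.6, -0.9]
finger_gap: 0.714
finger_force: 43.8
```

Emit:
servo_tool:
  moves:
    - [0.011, 0.494, 0, 0, 0, 0]
    - [0.011, 0.988, 0, 0, 0, 0]

```text
clock: 18.3
eef_pos: [0.4803, 0.1243, 0.191]
tcp_rot: [-0.0, 0.0, 1.0, -0.0]
wrist_force: [0.1, -0.6, 0.0]
finger_gap: 0.714
finger_force: 43.8
```

Emit:
servo_tool:
  moves:
    - [0.011, 0.494, 0, 0, 0, 0]
    - [0.011, 0.988, 0, 0, 0, 0]

```text
clock: 18.5
eef_pos: [0.4795, 0.2034, 0.191]
tcp_rot: [-0.0, 0.0, 1.0, -0.0]
wrist_force: [0.7, -0.9, -0.2]
finger_gap: 0.715
finger_force: 43.8
```

Emit:
servo_tool:
  moves:
    - [0.011, 0.494, 0, 0, 0, 0]
    - [0.011, 0.988, 0, 0, 0, 0]

```text
clock: 18.7
eef_pos: [0.4786, 0.2824, 0.191]
tcp_rot: [-0.0, 0.0, 1.0, -0.0]
wrist_force: [0.9, 0.2, 0.1]
finger_gap: 0.717
finger_force: 43.8
```

Emit:
servo_tool:
  moves:
    - [0.011, 0.494, 0, 0, 0, 0]
    - [0.011, 0.988, 0, 0, 0, 0]
    - [0.011, 0.988, 0, 0, 0, 0]
    - [0.011, 0.988, 0, 0, 0, 0]

```text
clock: 19.1
eef_pos: [0.4777, 0.3605, 0.1903]
tcp_rot: [-0.0, -0.001, 1.0, -0.001]
wrist_force: [-0.2, -1.3, -0.5]
finger_gap: 0.72
finger_force: 43.9
```

```bash
python3 - <<'E'
from h import *
plan(.478,.36,.0245,1.571)
for n in ("top","scene"):
    p,d,c=cap(n); np.savez(f"{n}2.npz",p=p,W=cloud(d,c))
    if n=="scene": cv2.imwrite("pics/s3.png",p[:,:,::-1])
E
```

```text
t 19.1 tcp [0.4777 0.3605 0.1903] phi 1.572 tilt [-0.001 -0.001 -1.   ] gap 0.72 F [-0.2 -1.3 -0.5] q6 0.65 q1 0.65
shift [-0.006 -0.004  2.073] turn 0.0
```

View pics/s3.png

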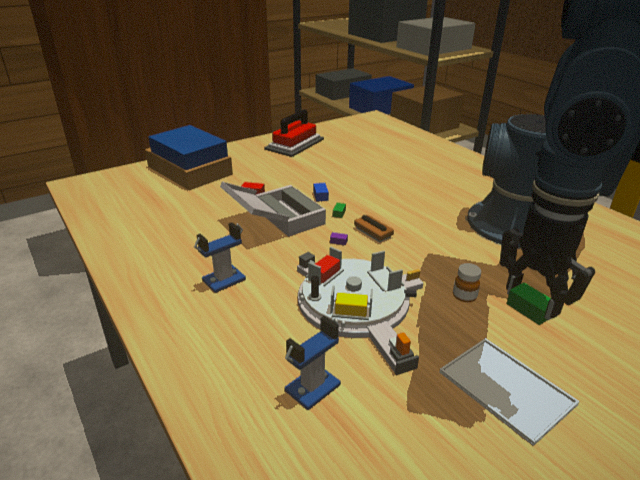

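The scene view shows the block held level at (533,302), the tray below it, the empty pocket at (385,275) by the pointer and the lock out at (402,345). Lowering it into the tray.

Emit:
servo_tool:
  moves:
    - [-0.006, -0.004, 0.5, 0, 0, 0]
    - [-0.006, -0.004, 0.95, 0, 0, 0]
    - [-0.006, -0.004, 0.95, 0, 0, 0]

```text
clock: 19.5
eef_pos: [0.4764, 0.3566, 0.1112]
tcp_rot: [-0.003, 0.001, 1.0, -0.002]
wrist_force: [-1.4, -0.1, -0.4]
finger_gap: 0.717
finger_force: 44.0
```

Emit:
servo_tool:
  moves:
    - [0, 0, 0.4, 0, 0, 0]
    - [0, 0, 0.7, 0, 0, 0]
    - [0, 0, 0.9, 0, 0, 0]
    - [0, 0, 0.9, 0, 0, 0]
    - [0, 0, 0.9, 0, 0, 0]

```text
clock: 20.0
eef_pos: [0.4794, 0.3596, 0.0448]
tcp_rot: [0.001, 0.001, 1.0, 0.0]
wrist_force: [-0.2, -0.9, -0.2]
finger_gap: 0.714
finger_force: 44.1
```

Emit:
servo_tool:
  moves:
    - [0, 0, 0.06, 0, 0, 0]
    - [0, 0, 0.12, 0, 0, 0]
    - [0, 0, 0.17, 0, 0, 0]
    - [0, 0, 0.2, 0, 0, 0]
    - [0, 0, 0.2, 0, 0, 0]
    - [0, 0, 0.2, 0, 0, 0]

```text
clock: 20.6
eef_pos: [0.4785, 0.3597, 0.0271]
tcp_rot: [-0.0, 0.0, 1.0, -0.0]
wrist_force: [0.1, 0.5, -1.5]
finger_gap: 0.712
finger_force: 44.1
```

Emit:
servo_tool:
  moves:
    - [0, 0, 0.015, 0, 0, 0]
    - [0, 0, 0.027, 0, 0, 0]
    - [0, 0, 0.027, 0, 0, 0]

```text
clock: 20.9
eef_pos: [0.4785, 0.3597, 0.0249]
tcp_rot: [-0.0, 0.0, 1.0, -0.0]
wrist_force: [-0.1, -0.1, -0.7]
finger_gap: 0.716
finger_force: 44.1
```

Emit:
servo_tool:
  moves:
    - [0, 0, 0.008, 0, 0, 0]
    - [0, 0, 0.015, 0, 0, 0]
    - [0, 0, 0.015, 0, 0, 0]

```text
clock: 21.2
eef_pos: [0.4785, 0.3597, 0.0238]
tcp_rot: [0.0, 0.0, 1.0, -0.0]
wrist_force: [-0.4, 0.1, 0.1]
finger_gap: 0.716
finger_force: 44.1
```

Emit:
servo_tool:
  moves:
    - [0, 0, 0.008, 0, 0, 0]
    - [0, 0, 0.015, 0, 0, 0]
    - [0, 0, 0.015, 0, 0, 0]

```text
clock: 21.5
eef_pos: [0.4786, 0.3597, 0.0238]
tcp_rot: [0.0, 0.0, 1.0, 0.0]
wrist_force: [-4.2, -3.6, 13.6]
finger_gap: 0.716
finger_force: 45.7
```

Emit:
servo_tool:
  moves:
    - [0, 0, 0.006, 0, 0, 0]
    - [0, 0, 0.01, 0, 0, 0]
    - [0, 0, 0.01, 0, 0, 0]

```text
clock: 21.8
eef_pos: [0.4786, 0.3597, 0.0238]
tcp_rot: [0.001, 0.0, 1.0, 0.0]
wrist_force: [-6.3, -3.6, 21.2]
finger_gap: 0.716
finger_force: 46.6
```

Emit:
servo_tool:
  moves:
    - [0, 0, -0.025, 0, 0, 0]
    - [0, 0, -0.025, 0, 0, 0]

```text
clock: 22.0
eef_pos: [0.4787, 0.3598, 0.0241]
tcp_rot: [0.0, 0.0, 1.0, 0.0]
wrist_force: [-0.2, -0.0, -0.7]
finger_gap: 0.718
finger_force: 44.0
```

Emit:
servo_tool:
  moves:
    - [0, 0, 0, 0, 0, 0]
    - [0, 0, 0, 0, 0, 0]
    - [0, 0, 0, 0, 0, 0]
    - [0, 0, 0, 0, 0, 0]
  gripper: 1

```text
clock: 22.4
eef_pos: [0.4785, 0.3597, 0.0236]
tcp_rot: [-0.0, 0.0, 1.0, -0.0]
wrist_force: [0.6, 0.2, -0.9]
finger_gap: 0.996
finger_force: 0.0
```

Emit:
servo_tool:
  moves:
    - [0, 0, -0.3, 0, 0, 0]
    - [0, 0, -0.98, 0, 0, 0]
    - [0, 0, -0.98, 0, 0, 0]

```text
clock: 22.7
eef_pos: [0.4809, 0.3615, 0.1074]
tcp_rot: [0.003, 0.0, 1.0, 0.002]
wrist_force: [1.0, 0.5, 1.0]
finger_gap: 1.0
finger_force: 0.0
```

Emit:
servo_tool:
  moves:
    - [0, 0, 0, 0, 0, 0.5]
    - [0, 0, 0, 0, 0, 0.5]
    - [0, 0, 0, 0, 0, 0.5]
    - [0, 0, 0, 0, 0, 0.5]
    - [0, 0, 0, 0, 0, 0.5]
    - [0, 0, 0, 0, 0, 0.5]
    - [0, 0, 0, 0, 0, 0.5]
    - [0, 0, 0, 0, 0, 0.5]
    - [0, 0, 0, 0, 0, 0.5]
    - [0, 0, 0, 0, 0, 0.5]
    - [0, 0, 0, 0, 0, 0.5]
    - [0, 0, 0, 0, 0, 0.5]
  gripper: 0.7

```text
clock: 23.9
eef_pos: [0.4785, 0.3597, 0.102]
tcp_rot: [0.0, 0.707, 0.707, -0.0]
wrist_force: [0.3, -0.6, -0.1]
finger_gap: 0.697
finger_force: 0.0
```

```bash
python3 - <<'E'
from h import *
plan(.478,.36,.0275,0)
p,d,c=cap("scene"); W=cloud(d,c); H=cv2.cvtColor(p,cv2.COLOR_RGB2HSV).astype(int); X,Y,Z=W[...,0],W[...,1],W[...,2]
m=(H[...,0]>45)&(H[...,0]<75)&(H[...,1]>120)&(abs(X-.478)<.06)&(abs(Y-.36)<.08)&(abs(Z-.034)<.006)
print("wax",m.sum(),cv2.minAreaRect((W[m][:,:2]*1000).astype(np.float32)),W[m].mean(0))
# pocket/station refinement from frame 2 (arm over tray)
from scipy.optimize import least_squares
for n in ("top","scene"):
    z=np.load(f"{n}2.npz"); W=z['W']; X,Y,Z=W[...,0],W[...,1],W[...,2]
    u=np.array([-np.sin(.193),0]); 
    a=-.193; dx,dy=X-.4845,Y-.0365; sx=dx*np.cos(a)+dy*np.sin(a); sy=-dx*np.sin(a)+dy*np.cos(a)
    m=(abs(sx)<.025)&(abs(sy)<.05)&(Z>.072)&(Z<.088)
    for s in (1,-1):
        k=m&(sy*s>0); print(n,"wall",s,k.sum(),"sx",np.percentile(sx[k],[3,50,97]).round(4) if k.any() else '',"sy",np.percentile(sy[k],[3,50,97]).round(4) if k.any() else '')
    m=(np.hypot(X-.558,Y-.0225)<.03)&(Z>.046)&(Z<.058); print("hub",W[m].mean(0).round(4),cv2.minAreaRect((W[m][:,:2]*1000).astype(np.float32))[:2])
E
```

```text
t 23.9 tcp [0.4785 0.3597 0.102 ] phi -0.001 tilt [-0. -0. -1.] gap 0.697 F [ 0.3 -0.6 -0.1] q6 2.22 q1 0.64
shift [ 0.004 -0.007  0.931] turn -0.0
wax 583 ((479.50537109375, 361.7698974609375), (36.30259704589844, 61.11695861816406), 2.681025981903076) [0.48059741 0.36272129 0.03384058]
top wall 1 36 sx [-0.0132  0.0009  0.0149] sy [0.0357 0.0377 0.0397]
top wall -1 33 sx [-0.0124  0.0008  0.0148] sy [-0.0387 -0.037  -0.0351]
hub [0.5586 0.0223 0.0524] ((558.1369018554688, 22.346115112304688), (30.317485809326172, 30.269433975219727))
scene wall 1 65 sx [-0.016  -0.0007  0.0138] sy [0.0349 0.0384 0.0413]
scene wall -1 60 sx [-0.0158  0.0002  0.0138] sy [-0.0395 -0.0364 -0.0334]
hub [0.5592 0.0246 0.0515] ((558.434814453125, 23.100372314453125), (33.065773010253906, 31.109073638916016))
```

Emit:
servo_tool:
  moves:
    - [0.004, -0.003, 0.4, 0, 0, 0]
    - [0.004, -0.003, 0.75, 0, 0, 0]
    - [0.004, -0.003, 0.93, 0, 0, 0]
    - [0.004, -0.003, 0.93, 0, 0, 0]
    - [0.004, -0.003, 0.93, 0, 0, 0]

```text
clock: 24.45
eef_pos: [0.4784, 0.3601, 0.028]
tcp_rot: [0.0, 0.707, 0.707, -0.0]
wrist_force: [0.1, 0.6, 0.4]
finger_gap: 0.699
finger_force: 0.0
```

Emit:
servo_tool:
  moves:
    - [0, 0, 0, 0, 0, 0]
    - [0, 0, 0, 0, 0, 0]
    - [0, 0, 0, 0, 0, 0]
    - [0, 0, 0, 0, 0, 0]
    - [0, 0, 0, 0, 0, 0]
    - [0, 0, 0, 0, 0, 0]
  gripper: 0.25

```text
clock: 25.05
eef_pos: [0.479, 0.3606, 0.0291]
tcp_rot: [0.0, 0.707, 0.707, 0.001]
wrist_force: [-1.3, -0.6, 6.2]
finger_gap: 0.413
finger_force: 41.2
```

```bash
python3 -c "
from h import *
plan(.4846,.0370,.12,-.193)"
```

```text
t 25.05 tcp [0.479  0.3606 0.0291] phi 0.0 tilt [ 0.002  0.001 -1.   ] gap 0.413 F [-1.3 -0.6  6.2] q6 2.22 q1 0.65
shift [-4.043  0.071 -1.141] turn 0.061
```

Emit:
servo_tool:
  moves:
    - [0, 0, -0.1, 0, 0, 0]
    - [0, 0, -0.3, 0, 0, 0]
    - [0, 0, -0.6, 0, 0, 0]
    - [0, 0, -0.8, 0, 0, 0]

```text
clock: 25.45
eef_pos: [0.4786, 0.3602, 0.0937]
tcp_rot: [0.0, 0.707, 0.707, 0.001]
wrist_force: [0.2, -0.1, -0.3]
finger_gap: 0.412
finger_force: 40.3
```

Emit:
servo_tool:
  moves:
    - [0, 0, -0.4, 0, 0, 0]
    - [0, 0, -0.71, 0, 0, 0]
    - [0, 0, -0.71, 0, 0, 0]

```text
clock: 25.75
eef_pos: [0.4798, 0.3612, 0.1528]
tcp_rot: [0.0, 0.707, 0.707, 0.003]
wrist_force: [1.3, 0.2, -1.2]
finger_gap: 0.413
finger_force: 40.4
```

Emit:
servo_tool:
  moves:
    - [-0.4, 0.014, 0, 0, 0, 0]
    - [-0.806, 0.014, 0, 0, 0, 0]

```text
clock: 25.95
eef_pos: [0.4791, 0.2953, 0.1483]
tcp_rot: [0.0, 0.707, 0.708, -0.0]
wrist_force: [0.1, -1.2, -0.7]
finger_gap: 0.414
finger_force: 40.3
```

Emit:
servo_tool:
  moves:
    - [-0.4, 0.014, 0, 0, 0, 0]
    - [-0.806, 0.014, 0, 0, 0, 0]

```text
clock: 26.15
eef_pos: [0.4801, 0.2298, 0.1482]
tcp_rot: [-0.0, 0.707, 0.707, -0.0]
wrist_force: [1.3, 0.3, -0.6]
finger_gap: 0.411
finger_force: 40.3
```

Emit:
servo_tool:
  moves:
    - [-0.4, 0.014, 0, 0, 0, 0]
    - [-0.806, 0.014, 0, 0, 0, 0]

```text
clock: 26.35
eef_pos: [0.4812, 0.1652, 0.1483]
tcp_rot: [-0.0, 0.707, 0.707, -0.0]
wrist_force: [0.3, -0.5, -0.4]
finger_gap: 0.412
finger_force: 40.3
```

Emit:
servo_tool:
  moves:
    - [-0.4, 0.014, 0, 0, 0, 0]
    - [-0.806, 0.014, 0, 0, 0, 0]

```text
clock: 26.55
eef_pos: [0.4823, 0.1008, 0.1483]
tcp_rot: [-0.0, 0.707, 0.707, -0.0]
wrist_force: [-0.1, -0.4, -0.6]
finger_gap: 0.413
finger_force: 40.3
```

Emit:
servo_tool:
  moves:
    - [-0.4, 0.014, 0, 0, 0, 0.03]
    - [-0.806, 0.014, 0, 0, 0, 0.061]
    - [-0.806, 0.014, 0, 0, 0, 0.061]
    - [-0.806, 0.014, 0, 0, 0, 0.061]
    - [-0.806, 0.014, 0, 0, 0, 0.061]

```text
clock: 27.05
eef_pos: [0.4837, 0.0381, 0.1485]
tcp_rot: [-0.0, 0.771, 0.637, -0.0]
wrist_force: [-0.3, 0.2, -1.0]
finger_gap: 0.415
finger_force: 40.3
```

```bash
python3 - <<'E'
from h import *
plan(.4848,.0380,.07,-.193)
p,d,c=cap("scene"); cv2.imwrite("pics/s4.png",cv2.resize(p[180:400,260:500,::-1],None,fx=2.5,fy=2.5))
E
```

```text
t 27.05 tcp [0.4837 0.0381 0.1485] phi -0.191 tilt [-0.  0. -1.] gap 0.415 F [-0.3  0.2 -1. ] q6 1.84 q1 0.08
shift [0.001 0.014 0.981] turn 0.001
```

View pics/s4.png

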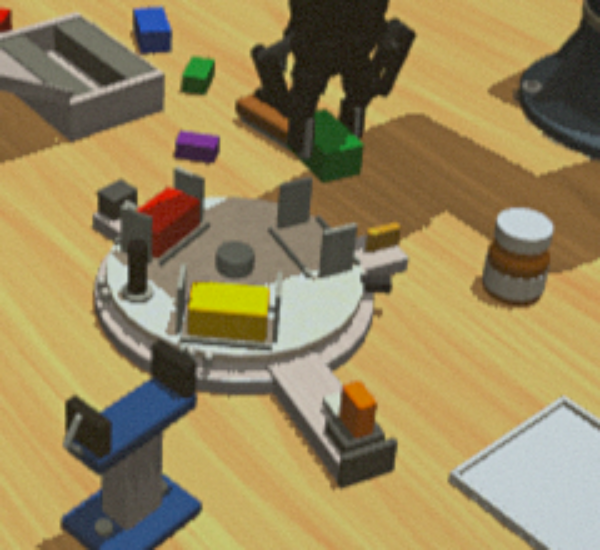

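The block, at about (335,150) in the crop, is level and aligned above the empty pocket between the walls at (295,200) and (338,250). Lowering slowly.

Emit:
servo_tool:
  moves:
    - [0.001, 0.014, 0.25, 0, 0, 0]
    - [0.001, 0.014, 0.4, 0, 0, 0]
    - [0.001, 0.014, 0.5, 0, 0, 0]
    - [0.001, 0.014, 0.5, 0, 0, 0]
    - [0.001, 0.014, 0.5, 0, 0, 0]

```text
clock: 27.6
eef_pos: [0.485, 0.0379, 0.1088]
tcp_rot: [0.0, 0.771, 0.636, -0.0]
wrist_force: [0.3, 0.1, -1.6]
finger_gap: 0.41
finger_force: 40.3
```

Emit:
servo_tool:
  moves:
    - [0, 0, 0.1, 0, 0, 0]
    - [0, 0, 0.2, 0, 0, 0]
    - [0, 0, 0.3, 0, 0, 0]
    - [0, 0, 0.4, 0, 0, 0]
    - [0, 0, 0.48, 0, 0, 0]
    - [0, 0, 0.48, 0, 0, 0]
    - [0, 0, 0.48, 0, 0, 0]

```text
clock: 28.3
eef_pos: [0.4849, 0.0375, 0.0701]
tcp_rot: [-0.0, 0.772, 0.636, -0.0]
wrist_force: [0.6, -0.3, -0.3]
finger_gap: 0.414
finger_force: 40.3
```

```bash
python3 -c "
from h import *
plan(.4848,.0380,.0595,-.193)"
```

```text
t 28.3 tcp [0.4849 0.0375 0.0701] phi -0.192 tilt [-0. -0. -1.] gap 0.414 F [ 0.6 -0.3 -0.3] q6 1.84 q1 0.08
shift [ 0.006 -0.003  0.132] turn 0.0
```

Emit:
servo_tool:
  moves:
    - [0.006, 0, 0.03, 0, 0, 0]
    - [0.006, 0, 0.06, 0, 0, 0]
    - [0.006, 0, 0.09, 0, 0, 0]
    - [0.006, 0, 0.12, 0, 0, 0]
    - [0.006, 0, 0.12, 0, 0, 0]

```text
clock: 28.8
eef_pos: [0.4848, 0.038, 0.0603]
tcp_rot: [-0.0, 0.772, 0.636, -0.0]
wrist_force: [0.5, 0.1, -1.3]
finger_gap: 0.411
finger_force: 40.3
```

Emit:
servo_tool:
  moves:
    - [0, 0, 0.008, 0, 0, 0]
    - [0, 0, 0.015, 0, 0, 0]
    - [0, 0, 0.015, 0, 0, 0]

```text
clock: 29.1
eef_pos: [0.4851, 0.038, 0.0594]
tcp_rot: [0.0, 0.772, 0.636, -0.0]
wrist_force: [0.2, -0.7, -0.3]
finger_gap: 0.415
finger_force: 40.3
```

Emit:
servo_tool:
  moves:
    - [0, 0, 0.006, 0, 0, 0]
    - [0, 0, 0.01, 0, 0, 0]
    - [0, 0, 0.01, 0, 0, 0]

```text
clock: 29.4
eef_pos: [0.4851, 0.038, 0.0591]
tcp_rot: [0.0, 0.772, 0.636, 0.0]
wrist_force: [-2.5, -0.2, 5.6]
finger_gap: 0.414
finger_force: 41.1
```

Emit:
servo_tool:
  moves:
    - [0, 0, -0.004, 0, 0, 0]
    - [0, 0, -0.004, 0, 0, 0]
    - [0, 0, -0.004, 0, 0, 0]
    - [0, 0, -0.004, 0, 0, 0]
  gripper: 0.65

```text
clock: 29.8
eef_pos: [0.4851, 0.038, 0.0588]
tcp_rot: [0.0, 0.772, 0.636, -0.0]
wrist_force: [-0.5, 0.7, 0.5]
finger_gap: 0.646
finger_force: 0.0
```

Emit:
servo_tool:
  moves:
    - [0, 0, -0.2, 0, 0, 0]
    - [0, 0, -0.5, 0, 0, 0]
    - [0, 0, -1, 0, 0, 0]
    - [0, 0, -1, 0, 0, 0]

```text
clock: 30.2
eef_pos: [0.4876, 0.0382, 0.1431]
tcp_rot: [0.002, 0.772, 0.636, 0.003]
wrist_force: [-0.4, -0.0, -0.7]
finger_gap: 0.65
finger_force: 0.0
```

Emit:
servo_tool:
  moves:
    - [0.9, 0, -0.9, 0, 0, 0]
    - [0.9, 0, -0.9, 0, 0, 0]
    - [0.9, 0, -0.9, 0, 0, 0]

```text
clock: 30.5
eef_pos: [0.5015, 0.1119, 0.2146]
tcp_rot: [0.001, 0.771, 0.637, 0.003]
wrist_force: [0.5, -0.1, -0.4]
finger_gap: 0.651
finger_force: 0.0
```

Emit:
servo_tool:
  moves:
    - [1, 0, 0, 0, 0, 0]
    - [1, 0, 0, 0, 0, 0]

```text
clock: 30.7
eef_pos: [0.5144, 0.1887, 0.2105]
tcp_rot: [-0.0, 0.772, 0.636, 0.0]
wrist_force: [0.0, -0.0, -0.1]
finger_gap: 0.65
finger_force: 0.0
```

Emit:
servo_tool:
  moves:
    - [1, 0, 0, 0, 0, 0]
    - [1, 0, 0, 0, 0, 0]
    - [1, 0, 0, 0, 0, 0]

```text
clock: 31.0
eef_pos: [0.5295, 0.2688, 0.2092]
tcp_rot: [-0.0, 0.771, 0.637, -0.0]
wrist_force: [0.1, 0.8, -1.0]
finger_gap: 0.653
finger_force: 0.0
```

```bash
python3 - <<'E'
from h import *
plan(.4848,.0380,.0595,-.193)
for n in ("top","scene"):
    p,d,c=cap(n); W=cloud(d,c); H=cv2.cvtColor(p,cv2.COLOR_RGB2HSV).astype(int); X,Y,Z=W[...,0],W[...,1],W[...,2]
    m=(H[...,0]>45)&(H[...,0]<75)&(H[...,1]>120)&(abs(X-.485)<.06)&(abs(Y-.037)<.06)&(Z>.058)
    if m.any(): print("wax",m.sum(),cv2.minAreaRect((W[m][:,:2]*1000).astype(np.float32)),np.percentile(W[m][:,2],[5,50,95]).round(4))
    for t in ("lock_grip","handle","brush","jar"): print(n,t,[(round(r['p'],2),np.round(r['centre'],3)) for r in spotter.tip_of(t,n)[:1]])
    cv2.imwrite(f"pics/{n}5.png",cv2.resize(p[100:350,150:430,::-1] if n=="top" else p[180:400,260:500,::-1],None,fx=2.4,fy=2.4))
E
```

```text
t 31.0 tcp [0.5295 0.2688 0.2092] phi -0.188 tilt [-0.001  0.    -1.   ] gap 0.653 F [ 0.1  0.8 -1. ] q6 2.23 q1 0.47
shift [-2.938 -0.006  1.872] turn 0.001
wax 434 ((486.0845947265625, 37.91547775268555), (61.772464752197266, 32.160980224609375), 80.43757629394531) [0.0608 0.0644 0.0679]
top lock_grip [(0.7, array([0.598, 0.214, 0.054]))]
top handle [(0.94, array([0.643, 0.009, 0.063]))]
top brush [(0.73, array([ 0.349, -0.168,  0.005]))]
top jar [(0.61, array([0.346, 0.142, 0.002]))]
wax 241 ((486.0155944824219, 38.70229721069336), (64.5625, 34.69411087036133), 78.07744598388672) [0.0613 0.0644 0.0665]
scene lock_grip [(0.78, array([0.593, 0.214, 0.062]))]
scene handle [(0.98, array([0.643, 0.003, 0.064]))]
scene brush [(0.8, array([ 0.349, -0.17 , -0.   ]))]
scene jar [(0.59, array([ 0.344,  0.146, -0.003]))]
```

View pics/top5.png

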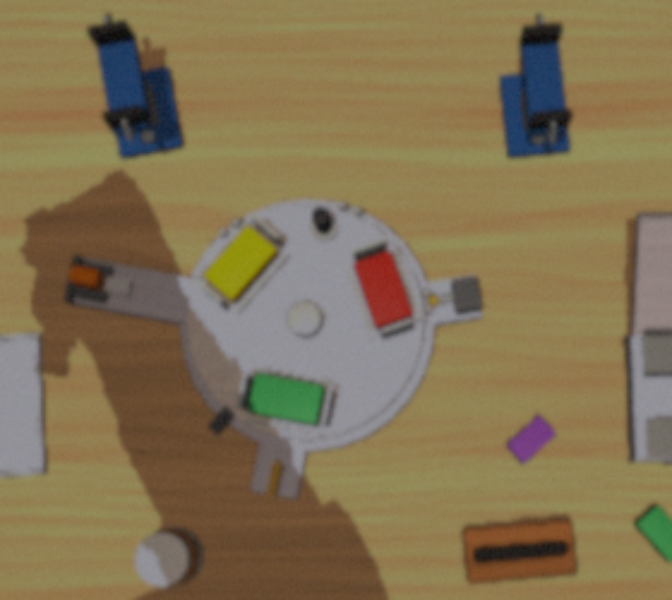

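View pics/scene5.png

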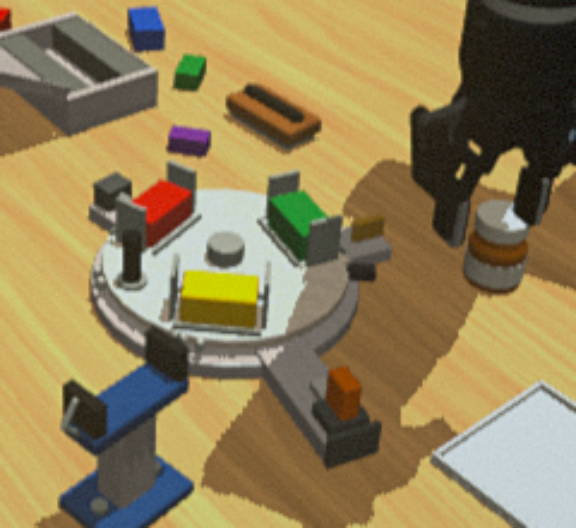

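Both pictures show the block flat in the pocket: green at (290,398) in the top crop, its top at z = 0.064 as it must be. The pocket is at the pointer, the lock is out, and the brush and jar have not moved.

```bash
python3 -c "
from h import *
print(manip.finish_job())"
```

```text
the job is handed in; nothing more can be done
None
```

The job is handed in: the lock is out at its end stop, the empty pocket is clicked in at the pointer, the green wax block was set down flat in it, and the brush and jar are where they were (about 31 s on the robot's clock).

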